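# Unlatch and slide open the cutter case

### The job

Open the white cutter case with the fingertips: press the orange snap tab fully in, then push the released green cover by its rib along the case onto the parking shelf, until the bay with the cutters is completely uncovered. Nothing is to be lifted; leave the cutters and the other things on the table where they are.

Things in the scene. Friction and masses are not known exactly. Their poses are not given: they have to be found in the camera images.
- cutter_case: white plastic case fixed to the table, 262 mm long (x) by 103 mm wide (y). Origin: underside, z up; the cover slides along its x. Open bay with two cutters, floor z=4 mm: x=-118 to -12.5 mm. Empty parking shelf, z=34 mm: x=+6 to +127 mm. Guides with grey lips (top z=45 mm, 77 mm clear between them) overhang the cover's long edges so that it only slides. Stops close both ends, top z=45 mm.
- cover: loose green cover, 116 mm (x) by 84 mm (y), plate 5 mm thick, 0.12 kg, white arrows pointing to +x. Origin: centre of its underside, axes as the case's. At the start it lies on its seat over the bay, origin at case x=-65, z=34 mm, locked by the tab's nib 2 mm ahead. Released, it slides with light friction to the end stop at case x=+69 mm; the bay is wholly uncovered from x=+46 mm on.
- rib_top (a point): middle of the top edge of the cover's push rib: a raised bar across the middle of the cover, 8 mm thick in x, 56 mm long in y, right above the cover's origin, from 5 to 22 mm above its underside
- tab_top (a point): centre of the top of the orange snap tab's press pad (28 mm in case x, 26 mm in case y) beside the case's +y guide: case x=-1, y=66 mm, z=60 mm when out, 50 mm when fully in; it moves with the tab. The housing under it is 40 mm high.
- snap_tab (a joint): travel of the snap tab in m: 0 out (cover locked), 0.010 fully in. Pressed straight down; it resists with about 4 N all the way and stays where it is left. From about 0.0075 on its nib lies clear below the cover.
- star_cutter: star-shaped steel biscuit cutter, 57x55x22 mm, lying loose in the case's bay under the cover
- small_cutter: small round steel biscuit cutter, 36 mm wide, 24 mm high, lying loose in the case's bay under the cover
- sugar_tub: small red sugar-sprinkle tub with a white cap, 44 mm wide, 70 mm high, standing loose on the table
- teaspoon: teaspoon, 139 mm long, loose on the table
There are look-alikes about, which are no part of the job. Of the things like the cover, leave any that is blue; of the rest the larger one is meant.

How it is judged:
By the outcome, as a careful person would: the job done as asked, in the order asked, and still so for the second after the job is handed in, with the robot touching nothing.
It also fails if it takes over 40 s, if anything falls off the work surface, if the arm or the gripper's body presses on something with over 40 N, if the wrist force passes 120 N, or if a joint passes its speed limit or range.

### The arm

A 6-joint arm with a two-finger parallel gripper is mounted at the origin on a cart in front of the work surface, level with it; the furniture and walls round the work are solid. World frame = base frame: x ahead of the robot, y to its left, z up, the work surface at z = 0. Lengths are in m, angles in rad, forces in N, time in s.
With the tool pointing down it reaches from about 0.3 to 0.75 m from the base axis. Payload 8.5 kg.
Tool frame: the origin (TCP) lies on the centre line of the jaws, within the pads' length; the fingertips stand 17 mm ahead of it and the grasp point (between the pads) lies 2 mm behind it; z points along the fingers, x is the direction in which the jaws open and shut, and the axes are right-handed (so a half turn about z gives the same grasp; the last joint's range is limited). The gripper opens to 85 mm and grips with 20 to 120 N. Pads are 22 mm wide; open, the fingers measure 114 mm over their backs; the gripper's body (76 mm by 85 mm) begins 54 mm behind the grasp point. The pads swing forward as they close: fully open they stand 13 mm farther back than shut.
Start: joints at [1.091, 0.381, 1.297, -0, 1.464, -0.215], TCP at [0.144, 0.531, 0.248] pointing down, gripper open.
Joint ranges: [-3.11, 3.11], [-0.89, 2.33], [0.22, 2.48], [-1.42, 4.56], [0.17, 2.85], [-2.88, 2.88]. Speed limits (rad/s): [2.39, 2.39, 3.14, 3.14, 3.14, 3.14].

### API

Orientations are given as a unit quaternion [x, y, z, w].
In Python, from bench import bot gives the robot as it stands.
- The arm moves only by the tool play_rows, never from a script. Its arguments are lists of equal length, an entry for each row: "claw": the closure, from 0 (fully open) to 1 (shut); "delta_pos": the shift along the tool's x, y, z in mm, a list of three; "turn": the turn, a rotation vector about the tool's x, y, z in rad, a list of three. In form: {"claw": [claw, ...], "delta_pos": [[tx, ty, tz], ...], "turn": [[wx, wy, wz], ...]}. A call has 1 to 8 rows; each row shifts and turns the commanded pose from where the row before left it, along the tool's axes as they then stand; what a row does not reach is not made up. A row lasts 1/12 s, in which the tool goes at most 41.7 mm and 7.16 degrees, less where a joint would pass 70% of its speed; a pose out of reach is approached as far as the arm can. A call is refused whole if a number of a shift passes 41.7 or a number of a turn 0.125, either way. A call with a gripper value outside its range is refused whole. The fingers move at their own pace and stop on an object; the grip force is fixed at half the most. Time passes only in rows, so rows that do not move let the fingers close. It gives the time, the measured TCP pose, the force and the opening at its end, in the units of the state.
- bot.state(): the state, without advancing time (a new reading comes with each control period).
- bot.get_image(name): name is "scene" or "top" or "wrist"; returns a dict with "pixels" (400x640x3 uint8, blue, green, red), "depth" (400x640 float32, m along the optical axis (not along the pixel's ray), 0 where there is no reading), "camera_matrix" (3x3 intrinsics, pixels), "dist" ([k1, k2, p1, p2, k3] as OpenCV has them; the pictures are not rectified), "eye" and "attitude" of the camera in the world. Camera axes: x right, y down, z forward; pixel columns grow to the right and rows downward; lengths in m; the calibration is good to about 2 mm. A picture is of the moment at which its call begins.
- bot.job_done(): hands the job in, once; it reports no verdict.
The state is a dict: "time_s": time; "qpos": joint angles; "qd": joint speeds; "joint_efforts": joint torques, N m; "ee_pos": TCP position; "eef_rot": TCP orientation; "force": force on the tool from outside, world axes, zero at the start; "wrist_torque": the same for the moment, N m; "width": opening from 0.0 (shut) to 1.0 (fully open).
Only numpy, scipy, OpenCV 4.12 (cv2) and the standard library are available. Lean on these libraries where they do the work, as an engineer would, in place of code of your own. Each camera call takes 0.05 s, during which the arm holds its last target.

## Working session

There is one attempt and no reset: what is moved stays moved. The work goes in short steps, Python scripts to look and compute and a tool call to move; the robot and the scene stay as the last step left them, time stands still between calls to the robot, and variables do not carry over. Pictures are saved under pics/ and viewed, and the job is handed in when it is done.

Besides the shell and the picture viewer there is one more tool, called as a command line: name --argument value ..., lists and objects as JSON in quotes. play_rows: Moves the arm, as the interface text tells. Its arguments: {"type":"object","properties":{"claw":{"type":"array"},"delta_pos":{"type":"array"},"turn":{"type":"array"}},"required":["claw","delta_pos","turn"]}

```bash
mkdir -p pics; python3 - <<'E'
from bench import bot
import cv2,numpy as np,pickle
s=bot.state();print(s)
for n in("scene","top"):
    im=bot.get_image(n);pickle.dump(im,open(f"pics/{n}0.pkl","wb"));cv2.imwrite(f"pics/{n}0.png",im["pixels"]);print(n,im["eye"],im["attitude"],im["camera_matrix"],im["dist"])
E
```

```text
{'time_s': 0.0, 'qpos': array([ 1.09071785e+00,  3.81189085e-01,  1.29827663e+00,  9.19595818e-06,
        1.46358770e+00, -2.15298181e-01]), 'qd': array([-0.00062867,  0.0017199 , -0.00157219,  0.00047453, -0.00051251,
       -0.00106572]), 'joint_efforts': array([ 1.18275660e-03, -4.48470175e+01, -2.31277335e+01, -1.34250613e-04,
        4.76655303e-03,  1.07404210e-05]), 'ee_pos': array([0.14380374, 0.53058531, 0.24771012]), 'eef_rot': array([ 7.94259878e-01,  6.07577742e-01, -6.63460612e-04,  3.05443110e-04]), 'force': array([ 0.77391592,  0.00547387, -0.78005912]), 'wrist_torque': array([ 0.02030239,  0.01675867, -0.0163273 ]), 'width': 1.0029645935395495}
scene [-0.72180304 -0.69003389  0.82360869] [ 0.73606421 -0.44031364  0.26302859 -0.4417571 ] [[518.9217399    0.         317.32081824]
 [  0.         518.9217399  189.50263716]
 [  0.           0.           1.        ]] [0.03080506 0.         0.         0.         0.        ]
top [ 0.29731315 -0.03094262  1.33964682] [ 0.70767354 -0.70106657  0.06080293 -0.06329954] [[457.93866902   0.         318.3813124 ]
 [  0.         457.93866902 199.23756425]
 [  0.           0.           1.        ]] [0.03605865 0.         0.         0.         0.        ]
```

View pics/scene0.png

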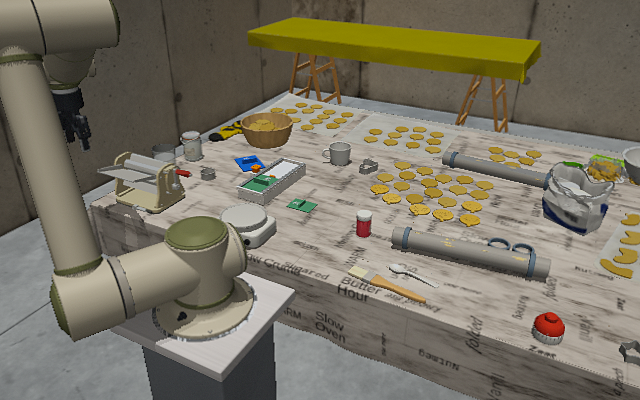

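View pics/top0.png

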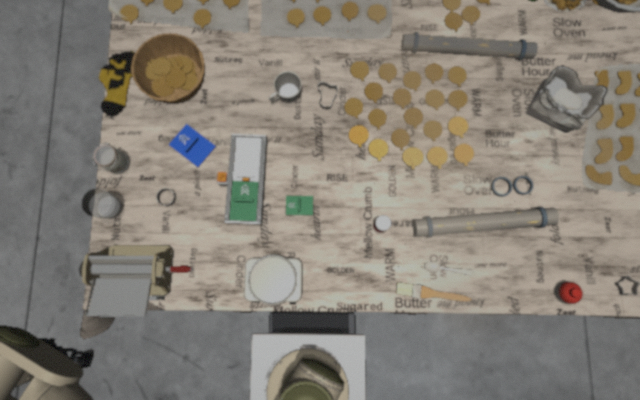

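```bash
cat > h.py <<'E'
import numpy as np,cv2,pickle
from scipy.spatial.transform import Rotation as R
def cloud(im):
    K=im["camera_matrix"];d=im["depth"];h,w=d.shape
    uv=np.stack(np.meshgrid(np.arange(w),np.arange(h)),-1).reshape(-1,1,2).astype(float)
    n=cv2.undistortPoints(uv,K,np.array(im["dist"])).reshape(h,w,2)
    P=np.dstack([n,np.ones((h,w))])*d[...,None]
    return P@R.from_quat(im["attitude"]).as_matrix().T+im["eye"]
def proj(im,X):
    Rm=R.from_quat(im["attitude"]).as_matrix()
    c=(np.atleast_2d(X)-im["eye"])@Rm
    return cv2.projectPoints(c,np.zeros(3),np.zeros(3),im["camera_matrix"],np.array(im["dist"]))[0].reshape(-1,2)
E
python3 - <<'E'
from h import *
for n,(u0,u1,v0,v1) in dict(top=(160,330,110,240),scene=(220,330,140,220)).items():
    im=pickle.load(open(f"pics/{n}0.pkl","rb"));C=cloud(im);p=im["pixels"]
    cv2.imwrite(f"pics/{n}0c.png",cv2.resize(p[v0:v1,u0:u1],None,fx=4.5,fy=4.5,interpolation=cv2.INTER_CUBIC))
    hsv=cv2.cvtColor(p,cv2.COLOR_BGR2HSV);
    reg=np.zeros(p.shape[:2],bool);reg[v0:v1,u0:u1]=1
    for nm,m in dict(green=(hsv[...,0]>50)&(hsv[...,0]<85)&(hsv[...,1]>90),orange=(hsv[...,0]>5)&(hsv[...,0]<20)&(hsv[...,1]>150)).items():
        k,l,st,ce=cv2.connectedComponentsWithStats((m&reg).astype(np.uint8))
        for i in range(1,k):
            if st[i,4]<15: continue
            q=C[l==i];print(n,nm,ce[i],st[i],q.mean(0).round(4),np.median(q,0).round(4),np.percentile(q,[2,98],axis=0).round(3).tolist())
    X=C[v0:v1,u0:u1].reshape(-1,3)
    # case footprint: height between .025 and .06
    for lo,hi in((.03,.055),):
        s=X[(X[:,2]>lo)&(X[:,2]<hi)&(X[:,0]>.35)&(X[:,0]<.72)&(X[:,1]>0.06)&(X[:,1]<.25)]
        print(n,len(s),s.min(0),s.max(0),cv2.minAreaRect((s[:,:2]*1000).astype(np.float32)))
E
```

```text
top green [243.37815126 202.70868347] [231 183  26  37 714] [0.5156 0.1901 0.0422] [0.5128 0.1905 0.0393] [[0.472, 0.157, 0.034], [0.572, 0.223, 0.057]]
top green [300.57142857 205.05194805] [287 197  25  17 308] [0.5157 0.0272 0.0086] [0.5161 0.0261 0.0037] [[0.493, -0.003, -0.002], [0.54, 0.065, 0.016]]
top orange [221.54385965 176.43859649] [218 173   8   8  57] [0.5831 0.2473 0.0825] [0.5872 0.2516 0.0601] [[0.578, 0.241, 0.057], [0.598, 0.263, 0.065]]
top 3132 [0.45479382 0.13106905 0.03004083] [0.7198024  0.24917773 0.05494321] ((588.462646484375, 191.77301025390625), (113.98746490478516, 264.815185546875), 88.15424346923828)
scene green [259.15286624 182.81210191] [242 174  36  18 314] [0.5173 0.1947 0.0418] [0.5158 0.1942 0.04  ] [[0.473, 0.161, 0.036], [0.575, 0.233, 0.056]]
scene green [301.95945946 205.30630631] [287 199  30  14 222] [0.5108 0.0303 0.0045] [0.5075 0.0299 0.0036] [[0.485, -0.006, -0.0], [0.542, 0.071, 0.016]]
scene orange [274.54545455 145.95454545] [266 144  17   4  22] [0.8586 0.3536 0.0106] [0.8589 0.3525 0.0102] [[0.835, 0.338, 0.005], [0.89, 0.376, 0.017]]
scene orange [255.52 168.28] [251 165  10   8  50] [0.5829 0.2531 0.0532] [0.5793 0.2504 0.0563] [[0.569, 0.241, 0.038], [0.596, 0.27, 0.062]]
scene 1302 [0.44767139 0.12862668 0.03016197] [0.7196812  0.24883197 0.05493423] ((585.2727661132812, 190.20401000976562), (116.49612426757812, 270.8208312988281), 87.22368621826172)
```

View pics/top0c.png

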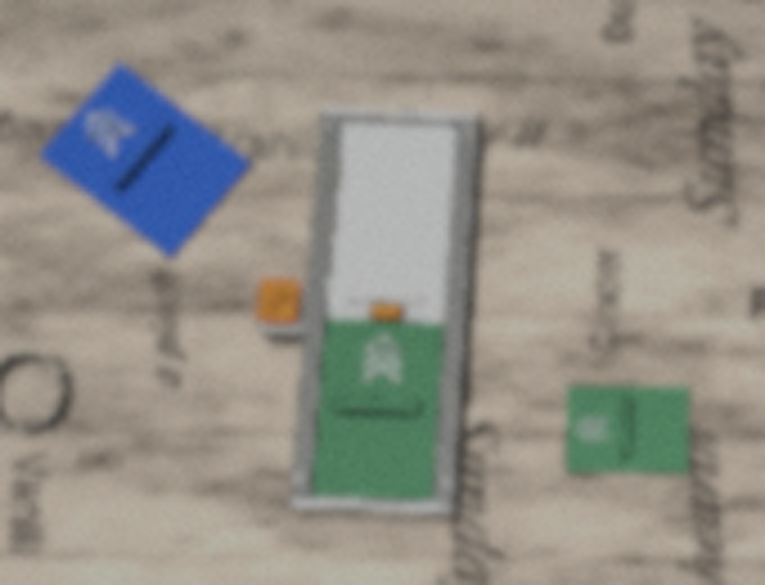

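View pics/scene0c.png

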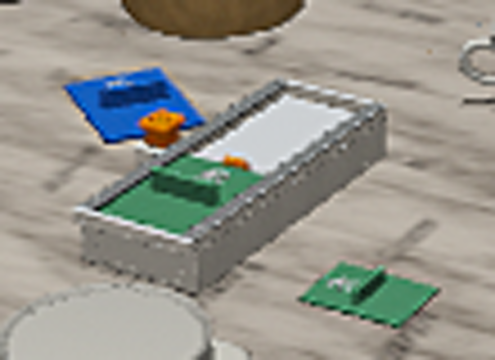

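```bash
python3 - <<'E'
from h import *
from scipy.optimize import least_squares
im=pickle.load(open("pics/top0.pkl","rb"));sc=pickle.load(open("pics/scene0.pkl","rb"))
crop=np.array([[322,112],[479,116],[452,513],[292,505]])
px=(crop+.5)/4.5-.5+[160,110]
M=np.array([[131,51.5],[131,-51.5],[-131,-51.5],[-131,51.5]])/1000
def P(t,m,z): 
    c,s=np.cos(t[2]),np.sin(t[2]);return np.c_[m[:,0]*c-m[:,1]*s+t[0],m[:,0]*s+m[:,1]*c+t[1],np.full(len(m),z)]
f=lambda t:(proj(im,P(t,M,.045))-px).ravel()
r=least_squares(f,[.58,.19,0]);t=r.x;print(t,np.rad2deg(t[2]),r.fun.round(2))
from scipy.ndimage import binary_erosion
for n,I in(("top",im),("scene",sc)):
    C=cloud(I).reshape(-1,3);col=I["pixels"].reshape(-1,3).astype(int)
    hsv=cv2.cvtColor(I["pixels"],cv2.COLOR_BGR2HSV).reshape(-1,3)
    c,s=np.cos(t[2]),np.sin(t[2]);d=C[:,:2]-t[:2];L=np.c_[d[:,0]*c+d[:,1]*s,-d[:,0]*s+d[:,1]*c,C[:,2]]
    near=(abs(L[:,0])<.14)&(abs(L[:,1])<.09)
    g=near&(hsv[:,0]>50)&(hsv[:,0]<85)&(hsv[:,1]>90)
    rib=g&(L[:,2]>.05)
    org=near&(hsv[:,0]>5)&(hsv[:,0]<20)&(hsv[:,1]>150)&(L[:,1]>.045)&(L[:,2]>.054)
    for nm,m in(("green",g),("rib",rib),("tab",org)):print(n,nm,m.sum(),L[m].mean(0).round(4),np.percentile(L[m],[3,97],axis=0).round(4).tolist())
print("rib",P(t,np.array([[-.065,0]]),.056),"tab",P(t,np.array([[-.001,.066]]),.06))
v=im["pixels"].copy();v=cv2.resize(v[110:240,160:330],None,fx=4.5,fy=4.5,interpolation=cv2.INTER_CUBIC)
def dr(m,z):
    q=((proj(im,P(t,np.array(m)/1000,z))-[160,110]+.5)*4.5-.5)
    cv2.polylines(v,[q.round().astype(int)],True,(0,0,255),1)
dr(M*1000,.045);dr([[-15,53],[13,53],[13,79],[-15,79]],.06);dr([[-61,28],[-61,-28],[-69,-28],[-69,28]],.056);dr([[6,38.5],[127,38.5],[127,-38.5],[6,-38.5]],.034)
cv2.imwrite("pics/fit.png",v)
# obstacle heights near
C=cloud(im)
for (a,b) in((.2,.35),):pass
E
```

```text
[ 0.58742975  0.18615138 -0.03279058] -1.8787618054565183 [-0.06 -0.61  0.05 -0.05  0.33  0.16 -0.32  0.45]
top green 713 [-0.0716  0.0019  0.0403] [[-0.1147, -0.0301, 0.0342], [-0.0165, 0.0343, 0.0558]]
top rib 53 [-0.0661  0.0003  0.0553] [[-0.0695, -0.0249, 0.051], [-0.0626, 0.024, 0.0593]]
top tab 56 [-0.0014  0.0661  0.0601] [[-0.0117, 0.0561, 0.0571], [0.0088, 0.0769, 0.0643]]
scene green 314 [-0.0704  0.0062  0.0418] [[-0.1132, -0.0268, 0.036], [-0.0137, 0.0436, 0.0553]]
scene rib 39 [-0.0681  0.0012  0.054 ] [[-0.0729, -0.0249, 0.0507], [-0.0613, 0.0286, 0.0579]]
scene tab 30 [-0.0077  0.065   0.0594] [[-0.0213, 0.0542, 0.0548], [0.0054, 0.0785, 0.0624]]
rib [[0.52246469 0.18828238 0.056     ]] tab [[0.58859408 0.25214868 0.06      ]]
```

View pics/fit.png

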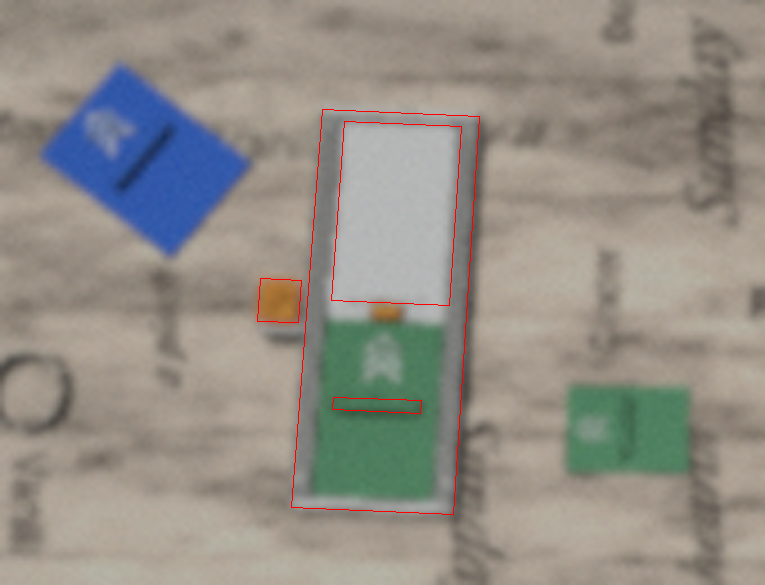

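Candidates in the top view are the blue cover at (192,145), the small green one at (300,205) and the large green one in the case at (244,201). The blue one is excluded, and of the two green ones the larger is the one in the white case. The enlarged fit overlay confirms this: the case, tab, rib and shelf outlines all line up. Next I shut the fingers, align the tool with the case axes and approach the tab.

play_rows --claw '[1,1,1,1,1,1,1,1]' --delta_pos '[[0,0,0],[0,0,0],[-17.5,30,0],[-17.5,30,0],[-17.5,30,0],[-17.5,30,0],[-17.5,30,0],[-17.5,30,0]]' --turn '[[0,0,-0.1165],[0,0,-0.1165],[0,0,0],[0,0,0],[0,0,0],[0,0,0],[0,0,0],[0,0,0]]'

```text
time_s: 0.77
ee_pos: [0.3216, 0.419, 0.2481]
eef_rot: [0.718, 0.696, -0.0, -0.0]
force: [0.6, 1.4, 0.5]
width: 0.001
```

```bash
cat >> h.py <<'E'
T0=np.array([.58743,.18615]);YAW=-.03279
def rep(s):
    c,sn=np.cos(YAW),np.sin(YAW);d=s["ee_pos"][:2]-T0
    L=np.r_[d[0]*c+d[1]*sn,-d[0]*sn+d[1]*c,s["ee_pos"][2]-.017]*1000
    Rt=R.from_quat(s["eef_rot"]).as_matrix();C=R.from_euler('z',YAW).as_matrix()
    print("t",round(s["time_s"],2),"tip in case mm",L.round(1),"F",s["force"].round(1),"w",round(s["width"],3))
    print("to tab: tool mm",(Rt.T@(C@(np.array([-1,66,60])-L))).round(1)," tool x,y,z in case:",(C.T@Rt).T.round(3).tolist())
E
python3 -c "
from h import *;from bench import bot
rep(bot.state())"
```

```text
t 0.77 tip in case mm [-273.3  224.   231.1] F [0.6 1.4 0.5] w 0.001
to tab: tool mm [-158.2  272.2  171. ]  tool x,y,z in case: [[-0.001, 1.0, -0.0], [1.0, 0.001, -0.0], [-0.0, -0.0, -1.0]]
```

play_rows --claw '[1,1,1,1,1,1,1,1]' --delta_pos '[[-17,30,8],[-17,30,8],[-17,30,8],[-17,30,8],[-17,30,8],[-17,30,8],[-17,30,8],[-17,30,8]]' --turn '[[0,0,0],[0,0,0],[0,0,0],[0,0,0],[0,0,0],[0,0,0],[0,0,0],[0,0,0]]'

```text
time_s: 1.43
ee_pos: [0.5572, 0.2754, 0.1835]
eef_rot: [0.718, 0.696, -0.0, -0.0]
force: [-0.1, 0.3, -0.1]
width: -0.001
```

```bash
python3 -c "
from h import *;from bench import bot
rep(bot.state())"
```

```text
t 1.43 tip in case mm [-33.1  88.2 166.5] F [-0.1  0.3 -0.1] w -0.001
to tab: tool mm [-22.2  32.2 106.5]  tool x,y,z in case: [[-0.001, 1.0, -0.0], [1.0, 0.001, -0.001], [-0.001, -0.0, -1.0]]
```

play_rows --claw '[1,1,1,1,1,1]' --delta_pos '[[-10,16,15],[-10,16,15],[0,0,30],[0,0,20],[0,0,12],[0,0,0]]' --turn '[[0,0,0],[0,0,0],[0,0,0],[0,0,0],[0,0,0],[0,0,0]]'

```text
time_s: 1.93
ee_pos: [0.586, 0.255, 0.0889]
eef_rot: [0.718, 0.696, -0.003, -0.002]
force: [-0.7, -0.3, -0.6]
width: -0.003
```

```bash
python3 -c "
from h import *;from bench import bot
rep(bot.state())
for n in ('wrist','top'):
    im=bot.get_image(n);p=im['pixels'];
    cv2.imwrite(f'pics/{n}1.png',p if n=='wrist' else cv2.resize(p[110:240,160:330],None,fx=4.5,fy=4.5,interpolation=cv2.INTER_CUBIC))"
```

```text
t 1.93 tip in case mm [-3.7 68.8 71.9] F [-0.7 -0.3 -0.6] w -0.003
to tab: tool mm [-2.8  2.7 11.9]  tool x,y,z in case: [[-0.001, 1.0, -0.002], [1.0, 0.001, -0.006], [-0.006, -0.002, -1.0]]
```

View pics/wrist1.png

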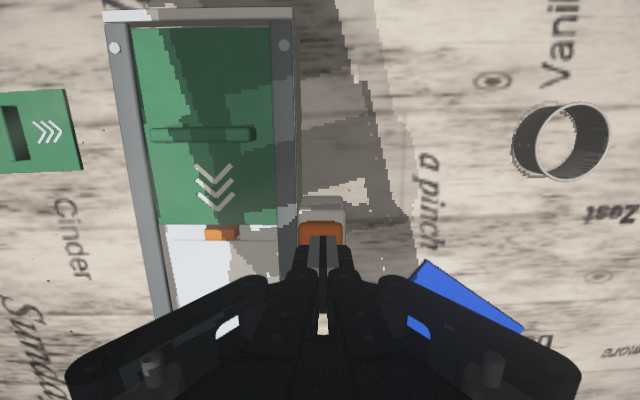

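The wrist view shows the shut fingertips at (322,240), directly above the orange pad at (320,232). The nib is at (220,233), still ahead of the cover. I'll press down gently.

play_rows --claw '[1,1,1,1,1,1]' --delta_pos '[[-2,2,4],[0,0,4],[0,0,3],[0,0,3],[0,0,3],[0,0,0]]' --turn '[[0,0,0],[0,0,0],[0,0,0],[0,0,0],[0,0,0],[0,0,0]]'

```text
time_s: 2.53
ee_pos: [0.5894, 0.2536, 0.0751]
eef_rot: [0.718, 0.696, 0.0, 0.0]
force: [0.4, 0.8, -0.2]
width: -0.001
```

```bash
python3 -c "
from h import *;from bench import bot
rep(bot.state())"
```

```text
t 2.53 tip in case mm [-0.3 67.5 58.1] F [ 0.4  0.8 -0.2] w -0.001
to tab: tool mm [-1.5 -0.7 -1.9]  tool x,y,z in case: [[-0.001, 1.0, 0.0], [1.0, 0.001, 0.0], [0.0, 0.0, -1.0]]
```

play_rows --claw '[1,1,1,1]' --delta_pos '[[0,0,2],[0,0,2],[0,0,2],[0,0,0]]' --turn '[[0,0,0],[0,0,0],[0,0,0],[0,0,0]]'

```text
time_s: 2.87
ee_pos: [0.5894, 0.2536, 0.0692]
eef_rot: [0.718, 0.696, 0.0, 0.0]
force: [-0.1, 0.4, 1.4]
width: -0.001
```

```bash
python3 -c "
from h import *;from bench import bot
rep(bot.state())"
```

```text
t 2.87 tip in case mm [-0.2 67.5 52.2] F [-0.1  0.4  1.4] w -0.001
to tab: tool mm [-1.5 -0.8 -7.8]  tool x,y,z in case: [[-0.001, 1.0, 0.0], [1.0, 0.001, 0.0], [0.0, 0.0, -1.0]]
```

play_rows --claw '[1,1,1]' --delta_pos '[[0,0,1.5],[0,0,1],[0,0,0]]' --turn '[[0,0,0],[0,0,0],[0,0,0]]'

```text
time_s: 3.12
ee_pos: [0.5895, 0.2536, 0.067]
eef_rot: [0.718, 0.696, 0.0, 0.0]
force: [-0.4, 0.8, 4.1]
width: -0.002
```

```bash
python3 -c "
from h import *;from bench import bot
rep(bot.state())
im=bot.get_image('wrist');cv2.imwrite('pics/wrist2.png',im['pixels'])"
```

```text
t 3.12 tip in case mm [-0.2 67.5 50. ] F [-0.4  0.8  4.1] w -0.002
to tab: tool mm [ -1.5  -0.8 -10. ]  tool x,y,z in case: [[-0.001, 1.0, 0.0], [1.0, 0.001, 0.0], [0.0, 0.0, -1.0]]
```

View pics/wrist2.png

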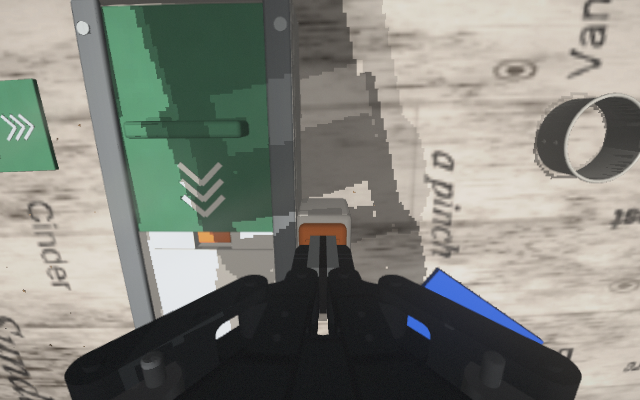

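The pad is moving down at about 4 N and the nib at (215,238) has dropped. I'll keep pressing until the force shows the hard stop.

play_rows --claw '[1,1,1]' --delta_pos '[[0,0,1],[0,0,0.5],[0,0,0]]' --turn '[[0,0,0],[0,0,0],[0,0,0]]'

```text
time_s: 3.42
ee_pos: [0.5896, 0.2538, 0.0668]
eef_rot: [0.718, 0.696, 0.001, 0.0]
force: [-4.0, 0.7, 13.3]
width: -0.003
```

```bash
python3 -c "
from h import *;from bench import bot
rep(bot.state())"
```

```text
t 3.42 tip in case mm [-0.1 67.7 49.8] F [-4.   0.7 13.3] w -0.003
to tab: tool mm [ -1.7  -0.9 -10.2]  tool x,y,z in case: [[-0.001, 1.0, 0.001], [1.0, 0.001, 0.002], [0.002, 0.001, -1.0]]
```

The tab has bottomed out: 13 N with no more travel, tip at z=49.8 mm. I'll lift and move behind the rib.

play_rows --claw '[1,1,1,1,1,1,1]' --delta_pos '[[0,0,-15],[0,0,-17],[-17,-23,0],[-17,-23,0],[-17,-23,0],[-16.5,-23,0],[0,0,0]]' --turn '[[0,0,0],[0,0,0],[0,0,0],[0,0,0],[0,0,0],[0,0,0],[0,0,0]]'

```text
time_s: 4.0
ee_pos: [0.4908, 0.1871, 0.0966]
eef_rot: [0.719, 0.696, -0.002, -0.001]
force: [0.6, 1.2, 0.8]
width: 0.004
```

```bash
python3 -c "
from h import *;from bench import bot
rep(bot.state())
im=bot.get_image('wrist');cv2.imwrite('pics/wrist3.png',im['pixels'])
im=bot.get_image('scene');cv2.imwrite('pics/scene3.png',cv2.resize(im['pixels'][140:220,220:330],None,fx=6,fy=6,interpolation=cv2.INTER_CUBIC))"
```

```text
t 4.0 tip in case mm [-96.6  -2.2  79.6] F [0.6 1.2 0.8] w 0.004
to tab: tool mm [68.2 95.7 19. ]  tool x,y,z in case: [[-0.0, 1.0, -0.001], [1.0, 0.0, -0.005], [-0.005, -0.001, -1.0]]
```

View pics/wrist3.png

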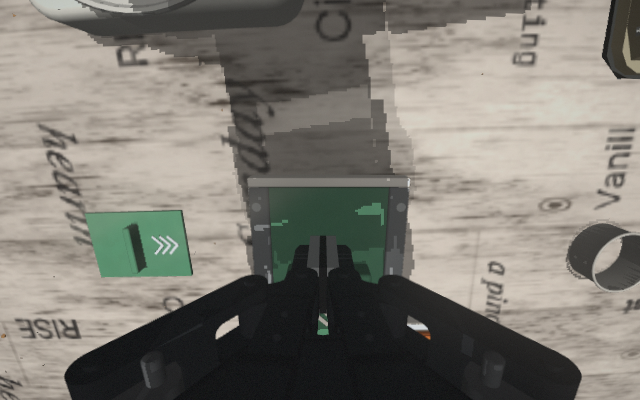

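View pics/scene3.png

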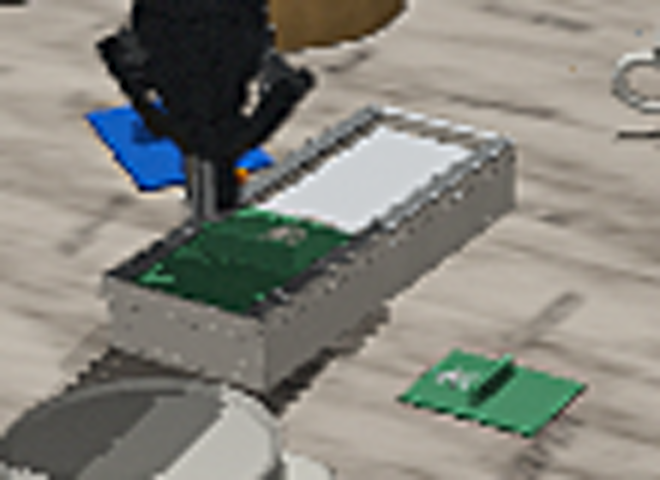

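The orange nib is no longer visible, and the fingers are behind the rib at y≈0. I'll go down behind the rib.

play_rows --claw '[1,1,1,1,1]' --delta_pos '[[0,0,12],[0,0,12],[0,0,8],[0,0,3],[0,0,0]]' --turn '[[0,0,0],[0,0,0],[0,0,0],[0,0,0],[0,0,0]]'

```text
time_s: 4.52
ee_pos: [0.4954, 0.1891, 0.0615]
eef_rot: [0.718, 0.696, -0.001, -0.0]
force: [-0.1, -0.1, 0.5]
width: -0.002
```

```bash
python3 -c "
from h import *;from bench import bot
rep(bot.state())"
```

```text
t 4.52 tip in case mm [-92.1  -0.   44.5] F [-0.1 -0.1  0.5] w -0.002
to tab: tool mm [ 65.9  91.1 -15.6]  tool x,y,z in case: [[-0.001, 1.0, -0.0], [1.0, 0.001, -0.001], [-0.001, -0.0, -1.0]]
```

play_rows --claw '[1,1,1,1,1,1]' --delta_pos '[[0,6,0],[0,5,0],[0,5,0],[0,5,0],[0,5,0],[0,5,0]]' --turn '[[0,0,0],[0,0,0],[0,0,0],[0,0,0],[0,0,0],[0,0,0]]'

```text
time_s: 5.02
ee_pos: [0.5268, 0.1879, 0.0625]
eef_rot: [0.718, 0.696, 0.0, 0.0]
force: [-0.6, -1.6, 0.8]
width: -0.002
```

```bash
python3 -c "
from h import *;from bench import bot
rep(bot.state())
im=bot.get_image('top');cv2.imwrite('pics/top4.png',cv2.resize(im['pixels'][110:240,160:330],None,fx=4.5,fy=4.5,interpolation=cv2.INTER_CUBIC))
im=bot.get_image('scene');cv2.imwrite('pics/scene4.png',cv2.resize(im['pixels'][140:220,220:330],None,fx=6,fy=6,interpolation=cv2.INTER_CUBIC))"
```

```text
t 5.02 tip in case mm [-60.6  -0.2  45.5] F [-0.6 -1.6  0.8] w -0.002
to tab: tool mm [ 66.1  59.7 -14.5]  tool x,y,z in case: [[-0.001, 1.0, 0.0], [1.0, 0.001, 0.0], [0.0, 0.0, -1.0]]
```

View pics/scene4.png

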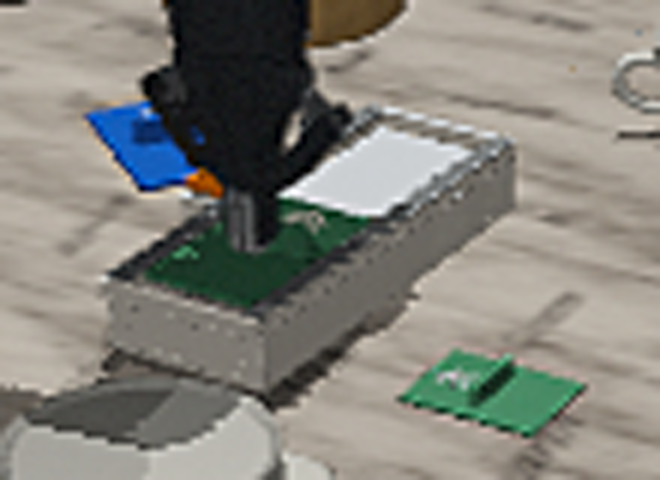

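The cover is past the nib and moving with almost no force. I'll continue the slow push.

play_rows --claw '[1,1,1,1,1,1,1,1]' --delta_pos '[[0,7,0.5],[0,7,0],[0,7,0],[0,7,0],[0,7,0],[0,7,0],[0,7,0],[0,7,0]]' --turn '[[0,0,0],[0,0,0],[0,0,0],[0,0,0],[0,0,0],[0,0,0],[0,0,0],[0,0,0]]'

```text
time_s: 5.78
ee_pos: [0.5829, 0.1862, 0.0618]
eef_rot: [0.718, 0.696, -0.0, 0.0]
force: [-0.4, -0.2, 0.6]
width: -0.004
```

play_rows --claw '[1,1,1,1,1,1,1,1]' --delta_pos '[[0,7,0],[0,7,0],[0,7,0],[0,7,0],[0,7,0],[0,6,0],[0,5,0],[0,4,0]]' --turn '[[0,0,0],[0,0,0],[0,0,0],[0,0,0],[0,0,0],[0,0,0],[0,0,0],[0,0,0]]'

```text
time_s: 6.45
ee_pos: [0.6327, 0.1846, 0.0617]
eef_rot: [0.718, 0.696, -0.0, -0.0]
force: [-1.4, 0.3, 0.4]
width: -0.002
```

```bash
python3 -c "
from h import *;from bench import bot
rep(bot.state())
im=bot.get_image('scene');cv2.imwrite('pics/scene5.png',cv2.resize(im['pixels'][140:220,220:330],None,fx=6,fy=6,interpolation=cv2.INTER_CUBIC))"
```

```text
t 6.45 tip in case mm [45.3 -0.1 44.7] F [-1.4  0.3  0.4] w -0.002
to tab: tool mm [ 66.1 -46.3 -15.3]  tool x,y,z in case: [[-0.001, 1.0, -0.0], [1.0, 0.001, -0.0], [-0.0, -0.0, -1.0]]
```

View pics/scene5.png

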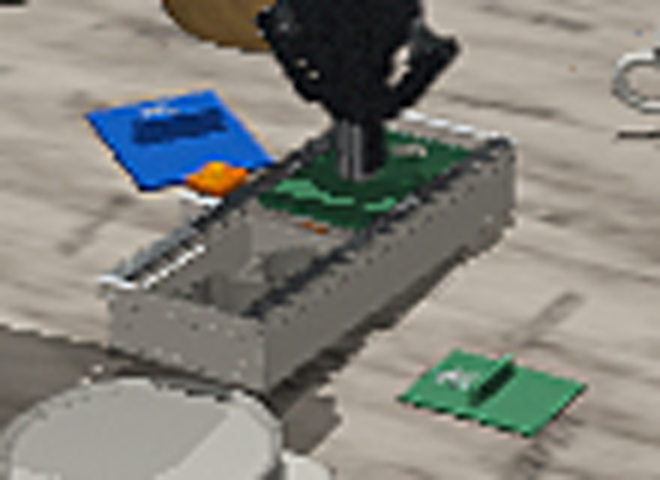

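The bay is open and the cutters are visible. I'll back off from the rib, rise and check.

play_rows --claw '[1,1,1,1,1,1,1,1]' --delta_pos '[[0,-5,0],[0,-4,0],[0,0,-20],[0,0,-35],[0,-20,-35],[0,-35,-20],[0,-35,-20],[0,-35,0]]' --turn '[[0,0,0],[0,0,0],[0,0,0],[0,0,0],[0,0,0],[0,0,0],[0,0,0],[0,0,0]]'

```text
time_s: 7.17
ee_pos: [0.4973, 0.1891, 0.1954]
eef_rot: [0.718, 0.696, 0.003, 0.002]
force: [0.8, -0.1, -0.1]
width: 0.003
```

play_rows --claw '[1,1,1,1,1,1,1,1]' --delta_pos '[[20,-30,0],[30,-25,0],[30,-25,0],[30,-20,0],[30,-20,0],[20,-10,0],[0,0,0],[0,0,0]]' --turn '[[0,0,0],[0,0,0],[0,0,0],[0,0,0],[0,0,0],[0,0,0],[0,0,0],[0,0,0]]'

```text
time_s: 7.83
ee_pos: [0.3722, 0.3534, 0.1918]
eef_rot: [0.717, 0.697, -0.0, 0.0]
force: [0.5, -0.1, -0.6]
width: -0.001
```

```bash
python3 -c "
from h import *;from bench import bot
rep(bot.state())
im=bot.get_image('top');pickle.dump(im,open('pics/top6.pkl','wb'))
cv2.imwrite('pics/top6.png',cv2.resize(im['pixels'][110:240,160:330],None,fx=4.5,fy=4.5,interpolation=cv2.INTER_CUBIC))
C=cloud(im).reshape(-1,3);hsv=cv2.cvtColor(im['pixels'],cv2.COLOR_BGR2HSV).reshape(-1,3)
c,s=np.cos(YAW),np.sin(YAW);d=C[:,:2]-T0;L=np.c_[d[:,0]*c+d[:,1]*s,-d[:,0]*s+d[:,1]*c,C[:,2]]
near=(abs(L[:,0])<.14)&(abs(L[:,1])<.09)
g=near&(hsv[:,0]>50)&(hsv[:,0]<85)&(hsv[:,1]>90)
o=near&(hsv[:,0]>5)&(hsv[:,0]<20)&(hsv[:,1]>150)&(L[:,1]>.045)
for m in (g,g&(L[:,2]>.05),o):print(m.sum(),L[m].mean(0).round(4),np.median(L[m],0).round(4),np.percentile(L[m],[3,97],axis=0).round(4).tolist())
im=bot.get_image('scene');cv2.imwrite('pics/scene6.png',im['pixels'])"
```

```text
t 7.83 tip in case mm [-220.6  160.1  174.8] F [ 0.5 -0.1 -0.6] w -0.001
to tab: tool mm [-94.9 219.3 114.8]  tool x,y,z in case: [[-0.003, 1.0, -0.0], [1.0, 0.003, 0.0], [0.0, -0.0, -1.0]]
672 [0.0531 0.0022 0.0404] [0.0517 0.0017 0.0392] [[0.0107, -0.0299, 0.0337], [0.1074, 0.035, 0.0565]]
57 [ 0.0592 -0.0007  0.0557] [ 0.0591 -0.0018  0.0559] [[0.0552, -0.0273, 0.0511], [0.0636, 0.0265, 0.0606]]
47 [-0.0014  0.0663  0.0508] [-0.0008  0.0667  0.0509] [[-0.0104, 0.0567, 0.0462], [0.0082, 0.0751, 0.0556]]
```

View pics/top6.png

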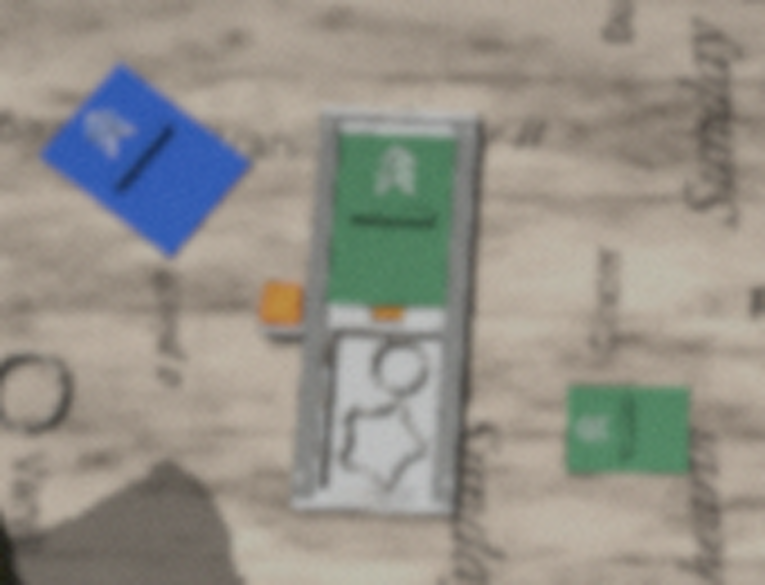

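View pics/scene6.png

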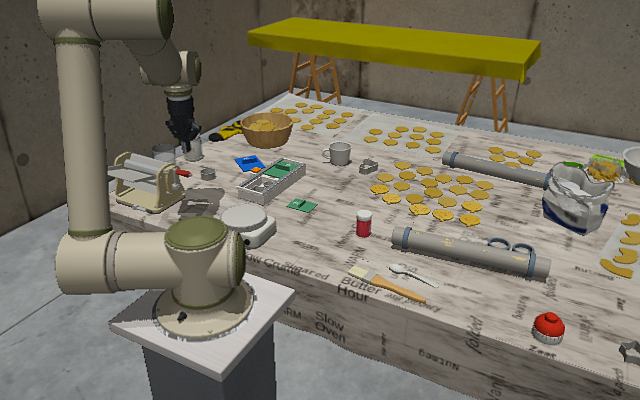

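The cover sits at about x=60 mm and the bay is fully open. Both cutters are in place and the tab is down. The robot is clear, so I'm handing in.

```bash
python3 -c "
from bench import bot
print(bot.job_done())"
```

```text
the job is handed in; nothing more can be done
None
```

The case is open. I pressed the orange tab in with the shut fingertips, then pushed the large green cover by its rib onto the parking shelf. Nothing was lifted, and the job was handed in at about 8 s of the 40 s allowed.

Last checks, from the top and scene cameras:
- **Cover:** the rib is at case x of about +59 to +60 mm, past the +46 mm at which the bay is fully uncovered and about 9 mm short of the end stop.
- **Tab:** it hit its stop while being pressed (force rose from 4 N to about 13 N with no more travel, fingertip at z of about 49.8 mm). The later camera reading of the pad was z of about 50.8 mm, down from 60.1 mm. That is 0.8 mm above the nominal 50 mm, within the 2 mm calibration error.
- **Everything else:** both cutters are visible in the bay, though I had no earlier view of them under the cover to compare with. In the pictures the blue and small green covers, the tub and the spoon looked to be where they were. The arm was clear of everything at hand-in.

No check failed, and the highest wrist force I read was about 14 N.

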